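# Count to the third gap of the jar rack and push the pot in

### The arm

A 6-joint arm with a two-finger parallel gripper is mounted at the origin on the work surface. World frame = base frame: x ahead of the robot, y to its left, z up, the work surface at z = 0. Lengths are in m, angles in rad, forces in N, time in s.
With the tool pointing down it reaches from about 0.4 to 0.825 m from the base axis. Payload 7 kg.
Tool frame: the origin (TCP) lies midway between the tips of the shut fingers; the grasp point (between the pads) lies 19 mm behind it; z points along the fingers, y is the line along which they close (so a half turn about z gives the same grasp; the last joint's range is limited). The gripper opens to 85 mm and grips with 20 to 120 N. Pads are 22 mm wide; open, the fingers measure 114 mm over their backs; the gripper's body (76 mm by 85 mm) begins 54 mm behind the grasp point. The pads swing forward as they close: fully open they stand 13 mm farther back than shut.
Start: joints at [0.288, 0.359, 0.012, 0, -1.224, -0.288], TCP at [0.675, -0, 0.231] pointing down, gripper open.
Joint ranges: [-3.07, 3.07], [-1.43, 2.12], [-1.02, 1.25], [-3.03, 1.67], [-3.05, -0], [-3.03, 3.03]. Speed limits (rad/s): [2.39, 2.39, 3.01, 3.14, 3.14, 3.14].

### API

Orientations are given as a unit quaternion [x, y, z, w].
In Python, from bench import env gives the robot as it stands.
- The arm moves only by the tool apply_moves, never from a script. Its arguments are lists of equal length, an entry for each row: "hand": the opening, from -1 (shut) to 1 (fully open), so that 0 is half open; "linear": the shift along the tool's x, y, z in mm, a list of three; "twist": the turn about the tool's z in degrees. A call has 1 to 20 rows; each row shifts and turns the commanded pose from where the row before left it, along the tool's axes as they then stand; what a row does not reach is not made up. A row lasts 1/8 s, in which the tool goes at most 62.5 mm and 10.7 degrees, less where a joint would pass 70% of its speed; a pose out of reach is approached as far as the arm can. A call is refused whole if a number of a shift passes 62.5 or a number of a turn 10.7, either way. A call with a gripper value outside its range is refused whole. The fingers move at their own pace and stop on an object; "newtons" is the grip in N (left out, the last holds). Time passes only in rows, so rows that do not move let the fingers close. It gives the time, the measured TCP pose, the force, the opening and the grip force at its end, in the units of the state.
- env.get_state(): the state, without advancing time (a new reading comes with each control period).
- env.read_camera(name): name is "scene" or "side" or "wrist"; returns the picture (384x512x3 uint8, red, green, blue); there is no depth.
- env.camera_model(name): a dict with "fx", "fy", "cx", "cy" (pixels), "k1" (the pictures are not rectified: a ray, as slopes to the right and down, at radius r is drawn at 1 + k1 r^2 times it, then the intrinsics apply), "world_to_cam" (4x4, takes a point from world to camera coordinates). Camera axes: x right, y up, looking along -z (the intrinsics and any distortion apply to the point x, -y, -z); pixel columns grow to the right and rows downward; lengths in m; the calibration is good to about 2 mm. A picture is of the moment at which its call begins: read the wrist's pose just before it. camera_model takes no time and is no camera call; for the wrist camera it gives the pose at the moment of the call.
- env.finish_job(): hands the job in; it is judged then, once.
Trained networks look in the newest picture that a camera, given by its name, has taken for a name from the list of things; names that differ only in an ending like _2 or _b are one class to them, and where a whole thing is asked for, a point or a joint stands for the part that bears it (a point fixed in the world has none). Each returns a list of dicts, best first, with "conf" (0 to 1); they miss things now and then, are a little off and sometimes report something else, mostly with a low value. They report only what shows in the picture. A call takes as long as a camera call. They do not tell look-alikes from the thing itself.
- env.look_for(camera, query): "at" ([x, y, z] in m, in the coordinates of the camera as it stood for that picture, good to about 4 mm: the middle of the surface that is visible of it).
- env.masks_of(camera, query): "mask" (384x512 bool, what is visible of it).
- env.landmark_of(camera, query): "at" ([x, y, z] in m, in the coordinates of the camera as it stood for that picture, good to about 4 mm: a listed point, or the origin of a listed thing).
The state is a dict: "time": time; "joint_positions": joint angles; "qvel": joint speeds; "joint_torque": joint torques, N m; "position": TCP position; "orientation": TCP orientation; "contact_force": force on the tool from outside, world axes, zero at the start; "torque": the same for the moment, N m; "grip_width": opening from 0.0 (shut) to 1.0 (fully open); "gripper_force": force on a finger pad.
Only numpy, scipy, OpenCV 4.12 (cv2) and the standard library are available. Lean on these libraries where they do the work, as an engineer would, in place of code of your own. Each camera call takes 0.05 s, during which the arm holds its last target. There are 200 camera calls.

### The job

On the counter stands a four-gap aluminium divider rack for jars, with a tall post at one end and a short post at the other. Starting at the tall post, count along the rack's back rail with a fingertip, touching the rail at the first, the second and then the third gap (a gap with a jar in it counts too), and do not touch the rail at the fourth. Then push the plastic pot with the screw-top lid along the counter into that third gap until it is fully home against the rail, upright and never lifted, leave the jar, the measuring jug and the blender base as they are, and take the hand away.

Things in the scene. Friction and masses are not known exactly. Their poses are not given: they have to be found in the camera images.
- rack: fixed aluminium rack, 318 mm long, open to the robot and on top. Five fins 6 mm thick, 40 high, at y -156, -78, 0, 78, 156 mm, run from the back rail (along y at x 0, top at z 65) to x -73; between them four gaps 72 mm wide, floored by the bare counter. Origin: on the counter below the rail's middle; x from the gap mouths to the rail, away from the robot, y along the rail, z up
- gap_a: the 78 mm piece of the rack's back rail that closes the first gap counted from the rack's +y end: flat aluminium bar 16 mm thick (x -8 to 8), underside at z 15, flat top at z 65. Origin: on the counter below the piece's middle, so on the gap's centre line. x runs along the gap, from its open mouth to the rail and away from the robot; y along the rail; z up
- gap_b: the 78 mm piece of the rack's back rail that closes the second gap counted from the rack's +y end: flat aluminium bar 16 mm thick (x -8 to 8), underside at z 15, flat top at z 65. Origin: on the counter below the piece's middle, so on the gap's centre line. x runs along the gap, from its open mouth to the rail and away from the robot; y along the rail; z up
- gap_c: the 78 mm piece of the rack's back rail that closes the third gap counted from the rack's +y end: flat aluminium bar 16 mm thick (x -8 to 8), underside at z 15, flat top at z 65. Origin: on the counter below the piece's middle, so on the gap's centre line. x runs along the gap, from its open mouth to the rail and away from the robot; y along the rail; z up
- gap_d: the 78 mm piece of the rack's back rail that closes the fourth gap counted from the rack's +y end: flat aluminium bar 16 mm thick (x -8 to 8), underside at z 15, flat top at z 65. Origin: on the counter below the piece's middle, so on the gap's centre line. x runs along the gap, from its open mouth to the rail and away from the robot; y along the rail; z up
- tall_post: fixed round aluminium post 22 mm across with a 26 mm ball on top, 101 mm tall, standing just off one end of the rack (172 mm from the rack's middle), at its +y end or its -y end. Counting starts here: the gap beside it is the first. Origin: centre of its foot
- short_post: fixed round aluminium post 22 mm across, 42 mm tall, just off the other end of the rack. Origin: centre of its foot
- pot: loose white plastic pot with a ribbed grey screw-top lid, upright cylinder 58 mm across and 69 mm tall overall, about 0.15 to 0.31 kg, standing on the counter in front of the rack; slides when pushed low. Home, it touches the rail, its centre 37 mm in front of the rail's centre line. Origin: centre of its underside, z up
- jar: small closed amber glass jar, 52 mm across, 58 mm tall, standing in the gap at the rack's +y end; to be left alone. Origin: centre of its underside
- jug: loose glass measuring jug, 104 mm across the rim, 125 mm tall, its handle reaching 88 mm from its axis; standing to the -y side of the work; to be left alone. Origin: centre of its underside
- blender: fixed steel blender base, 176 mm across at the foot, 185 mm tall, standing to the +y side of the work. Origin: centre of its underside
Not all that is in view belongs to the job. Of the things that look like the tall_post, the middle-sized one is meant.

How it is judged:
On the way, in this order (a step that is already met when the one before it is completed fails the run):
1. a finger touches the rail at the first gap from the tall post (((y of tall_post in the frame of rack above 0 m and contact force between the fingers and gap_a above 0.3 N) or (y of tall_post in the frame of rack below 0 m and contact force between the fingers and gap_d above 0.3 N))), for 0.04 s.
2. then at the second gap (((y of tall_post in the frame of rack above 0 m and contact force between the fingers and gap_b above 0.3 N) or (y of tall_post in the frame of rack below 0 m and contact force between the fingers and gap_c above 0.3 N))), for 0.04 s.
3. then at the third gap (((y of tall_post in the frame of rack above 0 m and contact force between the fingers and gap_c above 0.3 N) or (y of tall_post in the frame of rack below 0 m and contact force between the fingers and gap_b above 0.3 N))), for 0.04 s.
4. then the pot is pushed home in the third gap (((y of tall_post in the frame of rack above 0 m and x of pot in the frame of gap_c between -0.047 and -0.03 m and y of pot in the frame of gap_c between -0.02 and 0.02 m) or (y of tall_post in the frame of rack below 0 m and x of pot in the frame of gap_b between -0.047 and -0.03 m and y of pot in the frame of gap_b between -0.02 and 0.02 m))), for 0.2 s.
At the end, for the whole second after the job is handed in: the pot stands upright (within 0.1 rad) and at rest on the counter in the third gap from the tall post, its side within 10 mm of the rail, after the rail was touched at the first, second and third gap in that order (((y of tall_post in the frame of rack above 0 m and x of pot in the frame of gap_c between -0.047 and -0.03 m and y of pot in the frame of gap_c between -0.02 and 0.02 m) or (y of tall_post in the frame of rack below 0 m and x of pot in the frame of gap_b between -0.047 and -0.03 m and y of pot in the frame of gap_b between -0.02 and 0.02 m)) and angle between pot's own z axis and vertical below 0.1 rad and height (world z) of pot below 0.005 m and linear speed of pot below 0.01 m/s).
It fails at once if the rail is touched at the fourth gap ((y of tall_post in the frame of rack above 0 m and contact force between the fingers and gap_d above 0.3 N) or (y of tall_post in the frame of rack below 0 m and contact force between the fingers and gap_a above 0.3 N)).
It fails at once if the pot is lifted off the counter (height (world z) of pot above 0.015 m).
It fails at once if the pot is tipped (angle between pot's own z axis and vertical above 0.4 rad).
It fails at once if the jar or the jug is moved by more than 20 mm (distance of any of jar, jug from where it was at the start of the episode above 0.02 m).
It fails at once if the blender base is bumped (contact force between the arm and blender above 10 N).
It also fails if it takes over 61 s, if anything falls off the work surface, if the arm or the gripper's body presses on something with over 40 N, if the wrist force passes 120 N, or if a joint passes its speed limit or range.

## Working session

There is one attempt and no reset: what is moved stays moved. The work goes in short steps, Python scripts to look and compute and a tool call to move; the robot and the scene stay as the last step left them, time stands still between calls to the robot, and variables do not carry over. Pictures are saved under pics/ and viewed, at most 10 in all, crops included, and the job is handed in when it is done.

Besides the shell and the picture viewer there is one more tool, called after "Call:" by a JSON object that holds its "api" and its "payload", one argument or row to a line. apply_moves: Moves the arm, as the interface text tells. Its arguments: {"type":"object","properties":{"hand":{"type":"array","items":{"type":"number"}},"linear":{"type":"array","items":{"type":"array","items":{"type":"number"}}},"twist":{"type":"array","items":{"type":"number"}},"newtons":{"type":"number"}},"required":["hand","linear","twist"]}

```bash
mkdir -p pics; cat > h.py <<'E'
import numpy as np, cv2
from bench import env
def w(cam,p):
    M=np.array(env.camera_model(cam)["world_to_cam"]); return (np.linalg.inv(M)@np.r_[p,1])[:3]
def save(cam,n):
    im=env.read_camera(cam); cv2.imwrite(f'pics/{n}.png',im[:,:,::-1]); return im
def lm(cam,q):
    return [(round(d['conf'],2),np.round(w(cam,d['at']),3)) for d in env.landmark_of(cam,q)]
def ray(cam,u,v,z):
    c=env.camera_model(cam); x=cv2.undistortPoints(np.array([[[u,v]]],float),np.array([[c['fx'],0,c['cx']],[0,c['fy'],c['cy']],[0,0,1]]),np.array([c['k1'],0,0,0,0.]))[0,0]
    Mi=np.linalg.inv(np.array(c['world_to_cam'])); d=Mi[:3,:3]@[x[0],-x[1],-1]; o=Mi[:3,3]
    return o+d*(z-o[2])/d[2]
E
python3 - <<'E'
from h import *
for cam in ("scene","side"):
    save(cam,cam+"0")
    for q in "rack gap_a gap_b gap_c gap_d tall_post short_post pot jar jug blender".split():
        print(cam,q,lm(cam,q))
s=env.get_state();print(s['time'],s['position'],s['orientation'],s['contact_force'])
E
```

```text
scene rack [(0.73, array([ 0.662,  0.014, -0.004]))]
scene gap_a [(0.98, array([0.652, 0.13 , 0.   ])), (0.72, array([ 0.666, -0.105,  0.001])), (0.71, array([ 0.661, -0.023,  0.001])), (0.55, array([0.656, 0.061, 0.001]))]
scene gap_b [(0.98, array([0.652, 0.13 , 0.   ])), (0.72, array([ 0.666, -0.105,  0.001])), (0.71, array([ 0.661, -0.023,  0.001])), (0.55, array([0.656, 0.061, 0.001]))]
scene gap_c [(0.98, array([0.652, 0.13 , 0.   ])), (0.72, array([ 0.666, -0.105,  0.001])), (0.71, array([ 0.661, -0.023,  0.001])), (0.55, array([0.656, 0.061, 0.001]))]
scene gap_d [(0.98, array([0.652, 0.13 , 0.   ])), (0.72, array([ 0.666, -0.105,  0.001])), (0.71, array([ 0.661, -0.023,  0.001])), (0.55, array([0.656, 0.061, 0.001]))]
scene tall_post [(0.97, array([ 0.631,  0.257, -0.001])), (0.6, array([ 0.705,  0.184, -0.003])), (0.57, array([ 0.649,  0.185, -0.002]))]
scene short_post [(0.62, array([ 0.672, -0.158, -0.002]))]
scene pot [(0.61, array([ 0.454,  0.016, -0.003]))]
scene jar [(0.72, array([ 0.453,  0.019, -0.003])), (0.72, array([ 0.454, -0.414,  0.   ])), (0.53, array([ 0.608
[... 781 characters left out ...]
.62, array([ 0.662, -0.028,  0.002])), (0.55, array([ 0.673, -0.097,  0.004])), (0.5, array([0.663, 0.053, 0.002]))]
side tall_post [(0.87, array([0.634, 0.254, 0.004])), (0.64, array([ 0.662, -0.027,  0.001])), (0.54, array([0.706, 0.183, 0.006])), (0.53, array([0.65 , 0.184, 0.002])), (0.33, array([0.472, 0.444, 0.006]))]
side short_post []
side pot [(0.79, array([0.458, 0.019, 0.003]))]
side jar [(0.49, array([0.608, 0.132, 0.004]))]
side jug [(0.7, array([ 0.449, -0.415,  0.002]))]
side blender [(0.96, array([0.47 , 0.443, 0.004]))]
1.2 [ 6.74984166e-01 -3.77279132e-05  2.31310153e-01] [-7.07092186e-01  7.07121376e-01 -5.87474144e-06 -5.92741228e-06] [-0.07023832  0.4514068  -0.03297967]
```

View pics/scene0.png

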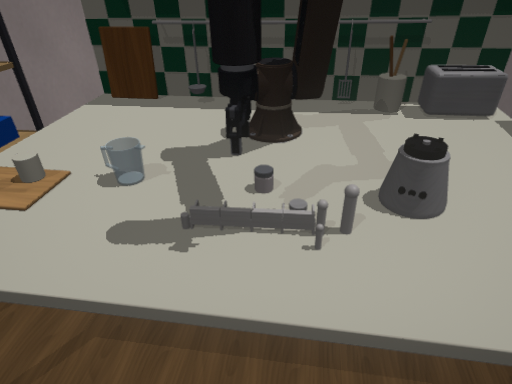

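View pics/side0.png

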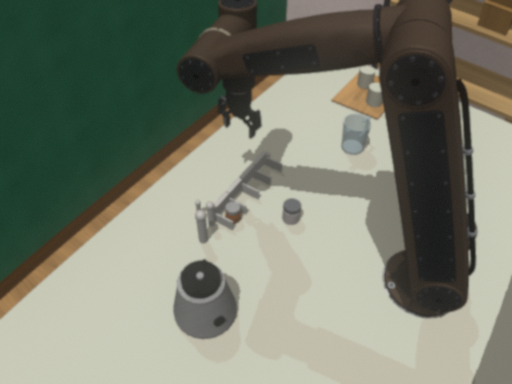

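The scene view comes from the far side, with image left being -y. It shows the rack at px (185–320, 215) and the short stub at px (186, 220). The three look-alike posts are at px (349, 208) large, (322, 213) middle and (319, 237) small. The middle one stands 0.17 m from the rack's centre at its +y end, so I count a, b, c. The side view agrees: pot at px (291, 211), jar at px (233, 211) in the post-end gap. Rack yaw is about 3.6°.

Call:
{"api": "apply_moves", "payload": {
  "hand": [-1,-1,-1,-1,-1,-1,-1,-1,-1,-1,-1,-1,-1,-1,-1,-1,-1,-1],
  "linear": [
    [0,0,0],
    [0,0,0],
    [0,0,0],
    [0,0,0],
    [0,0,0],
    [0,0,0],
    [0,0,0],
    [0,0,0],
    [0,0,0],
    [-3,-33,0],
    [-3,-33,0],
    [-3,-33,0],
    [-3,-33,0],
    [0,0,30],
    [0,0,30],
    [0,0,30],
    [0,0,30],
    [0,0,0]
  ],
  "twist": [-10.4,-10.4,-10.4,-10.4,-10.4,-10.4,-10.4,-10.4,-10.4,0,0,0,0,0,0,0,0,0]
}}

```text
time: 3.45
position: [0.6532, 0.1303, 0.1089]
orientation: [1.0, 0.031, -0.002, 0.001]
contact_force: [-0.3, 0.7, 0.5]
grip_width: -0.001
gripper_force: 0.0
```

```bash
python3 - <<'E'
from h import *
save("scene","s1");print(env.get_state()['grip_width'])
print(lm("scene","rack"))
im=save("wrist","w1")
E
python3 -c "
import cv2
a=cv2.imread('pics/s1.png')[130:270,150:400];b=cv2.imread('pics/w1.png')
cv2.imwrite('pics/c1.png',cv2.hconcat([cv2.resize(a,(400,300),interpolation=2)[:,:],cv2.resize(b,(400,300))]))"
```

```text
-0.00011905642408428262
[(0.68, array([ 0.659,  0.019, -0.005]))]
```

View pics/c1.png

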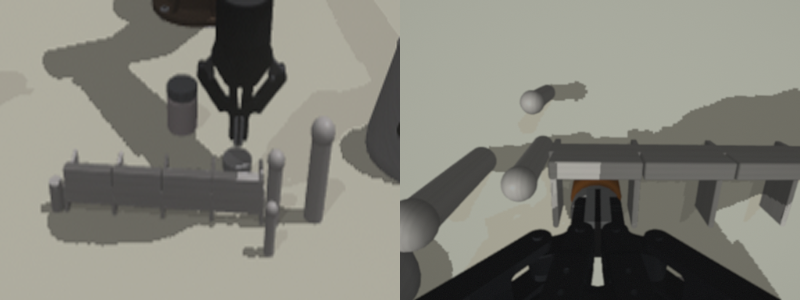

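The left crop shows the shut fingertip over the post-end gap, near the jar. The wrist view on the right shows the rail's top strip at rows 145–162 and its front face at 162–180. I'll check the rail's position from that view.

```bash
python3 - <<'E'
from h import *
# crop px (u-400)*1.28, v*1.28
for u,v in [(550,146),(551,162),(800,147),(800,162),(640,162),(733,162),(640,147),(733,147)]:
    print(u,v,ray("wrist",(u-400)*1.28,v*1.28,.065).round(3), ray("wrist",(u-400)*1.28,v*1.28,.065).round(3))
for v in (178,): print(ray("wrist",200*1.28,v*1.28,.015))
print(lm("wrist","gap_a"),lm("wrist","rack"),lm("wrist","jar"),lm("wrist","tall_post"))
# scene: rail mask
E
```

```text
550 146 [0.674 0.169 0.065] [0.674 0.169 0.065]
551 162 [0.661 0.168 0.065] [0.661 0.168 0.065]
800 147 [ 0.686 -0.033  0.065] [ 0.686 -0.033  0.065]
800 162 [ 0.673 -0.038  0.065] [ 0.673 -0.038  0.065]
640 162 [0.665 0.097 0.065] [0.665 0.097 0.065]
733 162 [0.67  0.021 0.065] [0.67  0.021 0.065]
640 147 [0.678 0.099 0.065] [0.678 0.099 0.065]
733 147 [0.683 0.024 0.065] [0.683 0.024 0.065]
[0.62545582 0.12615878 0.015     ]
[(0.92, array([0.658, 0.134, 0.   ])), (0.89, array([0.658, 0.057, 0.003])), (0.68, array([ 0.609,  0.133, -0.005])), (0.65, array([ 0.67 , -0.023, -0.001]))] [(0.93, array([0.662, 0.016, 0.001]))] [(0.9, array([ 0.606,  0.135, -0.005]))] [(0.87, array([0.707, 0.183, 0.001])), (0.8, array([0.651, 0.185, 0.   ])), (0.69, array([ 0.636,  0.255, -0.003]))]
```

```bash
python3 - <<'E'
from h import *
c=env.camera_model("wrist");Mi=np.linalg.inv(np.array(c['world_to_cam']));print(Mi[:3,3])
M=np.array(c['world_to_cam'])
def P(p):
    q=M@np.r_[p,1];x,y=q[0]/-q[2],-q[1]/-q[2];f=1+c['k1']*(x*x+y*y);return np.round([(c['fx']*x*f+c['cx'])/1.28+400,(c['fy']*y*f+c['cy'])/1.28])
a=.064;X=np.array([np.cos(a),np.sin(a),0]);Y=np.array([-np.sin(a),np.cos(a),0]);o=np.array([.661,.0155,0])
for x in(-.008,.008):
  for y in (.159,.078,0):
    for z in (.065,.015): print(x,y,z,P(o+X*x+Y*y+[0,0,z]))
E
```

```text
[0.73996389 0.13596871 0.25476301]
-0.008 0.159 0.065 [544. 182.]
-0.008 0.159 0.015 [554. 159.]
-0.008 0.078 0.065 [643. 182.]
-0.008 0.078 0.015 [635. 159.]
-0.008 0 0.065 [736. 181.]
-0.008 0 0.015 [711. 159.]
0.008 0.159 0.065 [543. 164.]
0.008 0.159 0.015 [553. 144.]
0.008 0.078 0.065 [644. 164.]
0.008 0.078 0.015 [635. 144.]
0.008 0 0.065 [739. 163.]
0.008 0 0.015 [713. 144.]
```

The camera sits beyond the rail, so the strip at rows 162–180 is the rail top. It matches the model to about 2 mm. Next is the touch at gap a.

Call:
{"api": "apply_moves", "payload": {
  "hand": [-1,-1,-1,-1,-1,-1],
  "linear": [
    [1,0,20],
    [0,0,20],
    [0,0,3],
    [0,0,2],
    [0,0,2],
    [0,0,0]
  ],
  "twist": [0,0,0,0,0,0]
}}

```text
time: 4.55
position: [0.6562, 0.1313, 0.0652]
orientation: [1.0, 0.032, 0.001, -0.0]
contact_force: [-0.2, 1.0, 2.3]
grip_width: 0.002
gripper_force: 1.1
```

Call:
{"api": "apply_moves", "payload": {
  "hand": [-1,-1],
  "linear": [
    [0,0,2],
    [0,0,0]
  ],
  "twist": [0,0]
}}

```text
time: 4.8
position: [0.6563, 0.1313, 0.0651]
orientation: [0.999, 0.032, 0.001, -0.0]
contact_force: [-6.2, -0.2, 15.8]
grip_width: -0.001
gripper_force: 7.8
```

Call:
{"api": "apply_moves", "payload": {
  "hand": [-1,-1,-1,-1,-1,-1,-1,-1,-1,-1],
  "linear": [
    [0,0,-25],
    [0,0,0],
    [0,39,0],
    [0,39,0],
    [0,0,0],
    [0,0,19],
    [0,0,2],
    [0,0,2],
    [0,0,2],
    [0,0,0]
  ],
  "twist": [0,0,0,0,0,0,0,0,0,0]
}}

```text
time: 6.05
position: [0.6603, 0.0536, 0.065]
orientation: [0.999, 0.033, 0.0, 0.001]
contact_force: [-9.7, -1.7, 26.2]
grip_width: 0.001
gripper_force: 13.0
```

Call:
{"api": "apply_moves", "payload": {
  "hand": [-1,-1,-1,-1,-1,-1,-1,-1,-1,-1],
  "linear": [
    [0,0,-25],
    [0,0,0],
    [0,39,0],
    [0,39,0],
    [0,0,0],
    [0,0,18],
    [0,0,2],
    [0,0,2],
    [0,0,2],
    [0,0,0]
  ],
  "twist": [0,0,0,0,0,0,0,0,0,0]
}}

```text
time: 7.3
position: [0.6647, -0.0238, 0.0651]
orientation: [0.999, 0.032, -0.0, 0.0]
contact_force: [-8.6, 2.1, 16.3]
grip_width: 0.0
gripper_force: 8.2
```

Call:
{"api": "apply_moves", "payload": {
  "hand": [-1,-1,1,1,1,1,1,1,1,1],
  "linear": [
    [0,0,-45],
    [0,0,-40],
    [-34,-9,0],
    [-34,-9,0],
    [-34,-9,0],
    [-34,-9,0],
    [-34,-9,0],
    [-35,-10,0],
    [0,0,0],
    [0,0,0]
  ],
  "twist": [0,0,0,0,0,0,0,0,0,0]
}}

```text
time: 8.55
position: [0.4579, 0.018, 0.1486]
orientation: [0.999, 0.032, 0.0, -0.0]
contact_force: [0.4, 0.3, -0.1]
grip_width: 1.003
gripper_force: 0.0
```

```bash
python3 - <<'E'
from h import *
im=save("wrist","w2");print([lm(c,"pot") for c in ("wrist","scene","side")])
s=env.get_state();print(s['position'],s['grip_width'])
m=env.masks_of("wrist","pot")
if m: im[m[0]['mask']]=im[m[0]['mask']]//2+[100,0,0]; cv2.imwrite('pics/w2m.png',im[:,:,::-1])
E
```

```text
[[(0.91, array([ 0.456,  0.019, -0.001]))], [(0.98, array([ 0.453,  0.018, -0.002]))], [(0.79, array([0.458, 0.019, 0.003]))]]
[0.45795527 0.01737331 0.14806081] 1.002682801898451
```

View pics/w2.png

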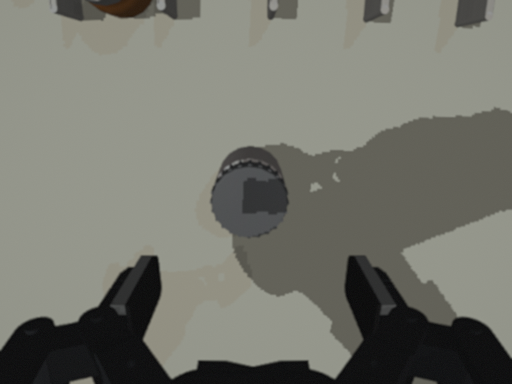

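The pot lid at px (249, 198) lies centred between the open fingers, at about (0.456, 0.018). I'll go down around it, close lightly and slide it.

Call:
{"api": "apply_moves", "payload": {
  "hand": [1,1,1,1,1,-1,-1,-1,-1,-1,-1],
  "linear": [
    [-1,0,40],
    [0,0,40],
    [0,0,30],
    [0,0,19],
    [0,0,0],
    [0,0,0],
    [0,0,0],
    [0,0,0],
    [0,0,0],
    [0,0,0],
    [0,0,0]
  ],
  "twist": [0,0,0,0,0,0,0,0,0,0,0],
  "newtons": 20
}}

```text
time: 10.18
position: [0.4576, 0.0178, 0.0204]
orientation: [0.999, 0.032, 0.001, -0.0]
contact_force: [-0.3, 1.6, 6.6]
grip_width: 0.675
gripper_force: 21.8
```

Call:
{"api": "apply_moves", "payload": {
  "hand": [-1,-1,-1,-1,-1,-1,-1,-1,-1],
  "linear": [
    [10.5,7,0],
    [10.5,7,0],
    [10.5,7,0],
    [10.5,7,0],
    [10.5,7,0],
    [10.5,7,0],
    [10.5,7,0],
    [10,7,0],
    [0,0,0]
  ],
  "twist": [0,0,0,0,0,0,0,0,0]
}}

```text
time: 11.3
position: [0.5423, -0.034, 0.0204]
orientation: [1.0, 0.031, -0.001, 0.0]
contact_force: [-6.5, -0.5, 12.8]
grip_width: 0.672
gripper_force: 22.4
```

```bash
python3 - <<'E'
from h import *
im=save("wrist","w3");print([lm(c,q) for c in ("wrist","scene","side") for q in ("pot","gap_c","rack")])
E
```

```text
[[(0.64, array([ 0.54 , -0.033, -0.   ]))], [(0.61, array([ 0.543, -0.032, -0.003]))], [], [(0.98, array([ 0.453,  0.018, -0.002]))], [(0.97, array([0.657, 0.06 , 0.002])), (0.9, array([0.651, 0.132, 0.003])), (0.75, array([ 0.667, -0.107, -0.001])), (0.66, array([ 0.663, -0.023,  0.001])), (0.58, array([ 0.653,  0.188, -0.002]))], [(0.68, array([ 0.659,  0.019, -0.005]))], [(0.79, array([0.458, 0.019, 0.003]))], [(0.73, array([0.656, 0.13 , 0.   ])), (0.62, array([ 0.662, -0.028,  0.002])), (0.55, array([ 0.673, -0.097,  0.004])), (0.5, array([0.663, 0.053, 0.002]))], [(0.89, array([ 0.659,  0.015, -0.   ]))]]
```

View pics/w3.png

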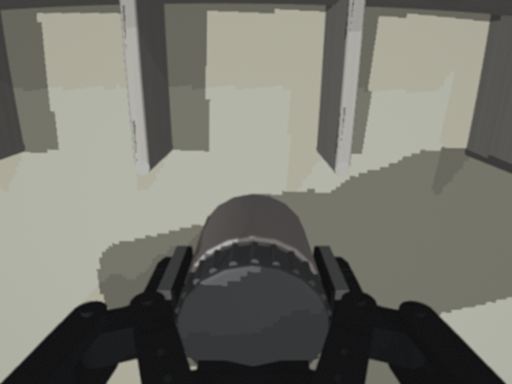

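The pot is held at px (253, 300) in front of gap c. The fin tops end at px (141, 172) and (343, 172). I'll measure the gap's centre line from those.

```bash
python3 - <<'E'
from h import *
L0,L1,R0,R1=[ray("wrist",u,v,.04) for u,v in [(142,171),(128,8),(343,171),(357,8)]]
for p in (L0,L1,R0,R1):print(p.round(4))
a=(L0+R0)/2;b=(L1+R1)/2;d=b-a;print(a,b,np.degrees(np.arctan2(d[1],d[0])))
t=env.get_state()['position'];print(t, "lateral off",np.cross(d[:2]/np.hypot(*d[:2]),(t-a)[:2]),np.linalg.norm(L0-R0))
E
```

```text
[0.5899 0.0116 0.04  ]
[0.6473 0.0145 0.04  ]
[ 0.5947 -0.0662  0.04  ]
[ 0.652  -0.0629  0.04  ]
[ 0.59228925 -0.02729452  0.04      ] [ 0.64964522 -0.02418884  0.04      ] 3.099394566343582
[ 0.54229734 -0.03396305  0.02036632] lateral off -0.003955801936557183 0.07799930434285256<stdin>:5: DeprecationWarning: Arrays of 2-dimensional vectors are deprecated. Use arrays of 3-dimensional vectors instead. (deprecated in NumPy 2.0)
```

Call:
{"api": "apply_moves", "payload": {
  "hand": [-1,-1,1,1,1,1,1,1,-0.3,-0.3,-0.3,-0.3],
  "linear": [
    [0,-3.5,0],
    [0,0,0],
    [0,0,0],
    [0,0,0],
    [0,0,0],
    [-20,0,0],
    [-20,0,0],
    [-17,0,0],
    [0,0,0],
    [0,0,0],
    [0,0,0],
    [0,0,0]
  ],
  "twist": [0,0,0,0,0,0,0,0,0,0,0,0],
  "newtons": 40
}}

```text
time: 13.3
position: [0.4866, -0.0334, 0.0192]
orientation: [1.0, 0.031, 0.0, 0.0]
contact_force: [0.1, -0.1, -0.3]
grip_width: 0.35
gripper_force: 0.0
```

```bash
python3 - <<'E'
from h import *
im=save("wrist","w4");print(lm("wrist","pot"),lm("wrist","gap_c"))
E
```

```text
[(0.64, array([ 0.541, -0.031, -0.003]))] []
```

View pics/w4.png

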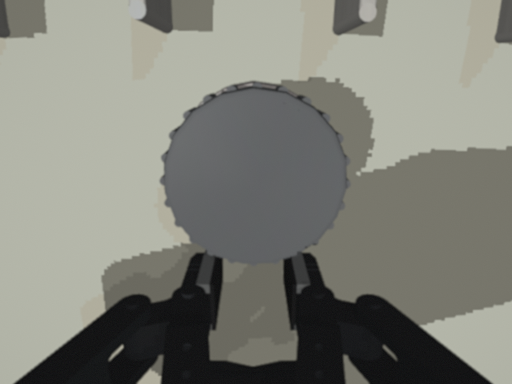

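The pot lid is at px (255, 175), the fin ends at px (138, 8) and (367, 8), and the V of the fingers is centred at px 254. All are lined up, so I push straight.

Call:
{"api": "apply_moves", "payload": {
  "hand": [-0.3,-0.3,-0.3,-0.3,-0.3,-0.3,-0.3,-0.3,-0.3,-0.3,-0.3,-0.3],
  "linear": [
    [8,0,0],
    [8,0,0],
    [8,0,0],
    [8,0,0],
    [8,0,0],
    [8,0,0],
    [8,0,0],
    [8,0,0],
    [8,0,0],
    [8,0,0],
    [8,0,0],
    [0,0,0]
  ],
  "twist": [0,0,0,0,0,0,0,0,0,0,0,0]
}}

```text
time: 14.95
position: [0.5751, -0.0278, 0.0194]
orientation: [1.0, 0.031, 0.001, -0.0]
contact_force: [0.5, -0.2, 0.2]
grip_width: 0.35
gripper_force: 0.0
```

```bash
python3 - <<'E'
from h import *
im=save("wrist","w5");print(lm("wrist","pot"),lm("wrist","gap_c"))
E
```

```text
[(0.9, array([ 0.612, -0.023, -0.002]))] [(0.74, array([ 0.667, -0.022, -0.005])), (0.72, array([ 0.659, -0.102,  0.001])), (0.56, array([0.657, 0.057, 0.003])), (0.35, array([ 0.658,  0.017, -0.   ]))]
```

View pics/w5.png

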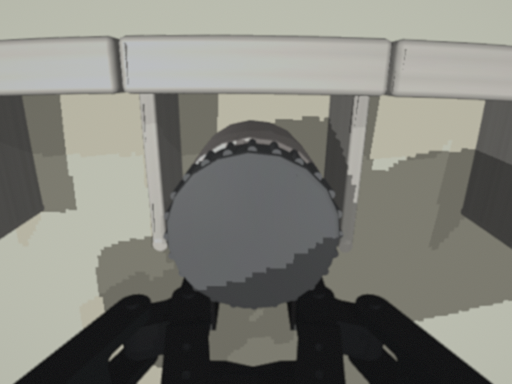

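The pot, lid at px (253, 220), is centred in the gap between the fins at px 155 and 355, about 16 mm short of the rail strip (rows 38–95). I'll push gently until it makes contact.

Call:
{"api": "apply_moves", "payload": {
  "hand": [-0.3,-0.3,-0.3,-0.3,-0.3,-0.3],
  "linear": [
    [4,0,0],
    [4,0,0],
    [3,0,0],
    [2,0,0],
    [2,0,0],
    [0,0,0]
  ],
  "twist": [0,0,0,0,0,0]
}}

```text
time: 15.85
position: [0.5893, -0.027, 0.0193]
orientation: [1.0, 0.031, 0.0, 0.0]
contact_force: [-2.4, -1.0, 1.0]
grip_width: 0.348
gripper_force: 1.2
```

Call:
{"api": "apply_moves", "payload": {
  "hand": [-0.3,-0.3,-0.3,-0.3],
  "linear": [
    [2,0,0],
    [1,0,0],
    [1,0,0],
    [0,0,0]
  ],
  "twist": [0,0,0,0]
}}

```text
time: 16.35
position: [0.5907, -0.027, 0.019]
orientation: [1.0, 0.031, -0.002, 0.0]
contact_force: [-10.4, 0.7, 8.4]
grip_width: 0.35
gripper_force: 5.7
```

The pot has stalled against the rail with 10 N. Now I back off and lift away.

Call:
{"api": "apply_moves", "payload": {
  "hand": [-0.3,-0.3,-0.3,-0.3,-0.3,-0.3,-0.3,-0.3,-0.3,-0.3],
  "linear": [
    [-5,0,0],
    [-20,0,0],
    [-30,0,0],
    [-30,0,0],
    [-30,0,0],
    [0,0,-50],
    [0,0,-50],
    [0,0,-50],
    [0,0,0],
    [0,0,0]
  ],
  "twist": [0,0,0,0,0,0,0,0,0,0]
}}

```text
time: 17.6
position: [0.4785, -0.0337, 0.1695]
orientation: [1.0, 0.031, 0.001, -0.0]
contact_force: [-1.1, -0.0, -0.7]
grip_width: 0.349
gripper_force: 0.0
```

```bash
python3 - <<'E'
from h import *
save("scene","s6");save("wrist","w6");save("side","d6")
for c in ("scene","wrist","side"): print(c,lm(c,"pot"),lm(c,"jar"),lm(c,"jug"))
a=cv2.imread('pics/s6.png')[130:270,150:350];b=cv2.imread('pics/w6.png')
cv2.imwrite('pics/c6.png',cv2.hconcat([cv2.resize(a,(400,300),interpolation=2),cv2.resize(b,(400,300))]))
E
```

```text
scene [(0.78, array([ 0.624, -0.027, -0.001])), (0.34, array([ 0.454, -0.419,  0.002]))] [] [(0.77, array([ 0.457, -0.413,  0.005])), (0.36, array([ 0.672, -0.158,  0.002]))]
wrist [] [(0.83, array([ 0.605,  0.132, -0.004]))] []
side [(0.77, array([ 0.628, -0.024,  0.004]))] [(0.82, array([0.608, 0.13 , 0.002]))] [(0.69, array([ 0.449, -0.415, -0.002]))]
```

View pics/c6.png

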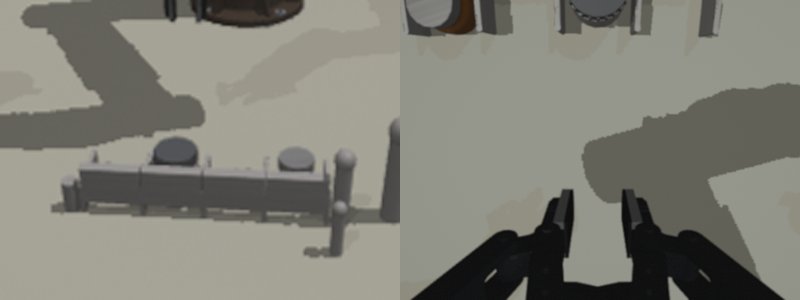

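The pot stands at crop px (175, 152), upright in the third gap from the post and against the rail. The jar, at (296, 160), has not moved, and the hand is clear.

```bash
python3 -c "
from bench import env
print(env.finish_job())"
```

```text
the job is handed in; nothing more can be done
None
```

The job is handed in (the hand-in gave no verdict): I touched the rail at gaps 1, 2 and 3 in order from the tall post, then slid the pot home against the rail in the third gap, where it stands upright; the jar and jug have not moved, nothing went near the blender base, and the hand is clear.

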